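Fill the two gaps in the candle display rack and face the labels forward

TASK

Two pockets of the candle rack have sold out: lift the two spare jars up over the brass rail of the stock tray and set one down gently in each empty pocket, fully down on its floor, with the label facing the front of the rack. Leave the candles that are already in the rack, and everything else on the table, where they are.

Things in the scene. Friction and masses are not known exactly. Their poses are not given: they have to be found in the camera images.
- rack: low plain wooden display rack, fixed to the table: one row of four square pockets along its y axis; 324 mm long (y), 89 mm deep (x), outer walls 34 mm high and 8 mm thick, dividers between pockets 30 mm high and 6 mm thick, floor 8 mm thick; each pocket is 73 x 73 mm inside, pockets 79 mm apart. Origin at the centre of its underside on the table, z up; its front, with four blank paper tickets in brass frames, is its -x side and faces the robot
- gallery_tray: dark-wood stock tray on small feet with a thin brass rail all round, fixed to the table, to the left of the rack and farther back: 102 mm (x) x 215 mm (y), board top 22 mm above the table, rail 5 mm thick with its top 51 mm above the table (29 mm above the board), rail centre line 46 mm from the tray's centre in x and 102.5 mm in y. Origin at the centre of its underside, front is -x
- spare_a: spare: round lidded candle jar in glass, 69 mm wide, 82 mm tall (smooth straight cylinder, grip 68 mm), about 0.3 kg, same as the other lidded jars; origin at the centre of its underside, z up, and its printed label is on its -x side. Starts on the stock tray inside the rail, turned about 30 to 55 degrees away from facing the front of the tray
- spare_b: the other spare: round lidded candle jar in glass, 69 mm wide, 82 mm tall (smooth straight cylinder, grip 68 mm), about 0.3 kg, same as the other lidded jars; origin at the centre of its underside, z up, and its printed label is on its -x side. Starts beside the first on the stock tray, about 115 mm from it, turned the other way
- shown_jar: already in one of the rack's pockets: round lidded candle jar in glass, 69 mm wide, 82 mm tall (smooth straight cylinder, grip 68 mm), about 0.3 kg, same as the other lidded jars; origin at the centre of its underside, z up, and its printed label is on its -x side
- shown_tester: already in another of the rack's pockets: open tester candle in glass without lid, wick showing, 67 mm wide, 74 mm tall; origin at the centre of its underside, label on -x
- spare_a_label (a point): centre of spare_a's label, on the glass on the jar's -x side, 34.5 mm from its axis and 35 mm above its underside
- spare_b_label (a point): centre of spare_b's label, likewise
- side_tester: bystander: open tester candle, 67 mm wide, 74 mm tall, standing on the table in front of the stock tray, left of the rack; origin at the centre of its underside
- card_box: bystander: flat clear box of scent cards, 65 x 92 x 19 mm, lying on the table right of and behind the rack; origin at the centre of its underside
- pocket_1 (a point): centre of the floor of pocket 1 of the rack (leftmost, +y end), 8 mm above the table; any two of the four pockets are empty at the start
- pocket_2 (a point): centre of the floor of pocket 2 of the rack (counted from the left, +y end), 8 mm above the table; any two of the four pockets are empty at the start
- pocket_3 (a point): centre of the floor of pocket 3 of the rack (counted from the left, +y end), 8 mm above the table; any two of the four pockets are empty at the start
- pocket_4 (a point): centre of the floor of pocket 4 of the rack (rightmost, -y end), 8 mm above the table; any two of the four pockets are empty at the start
There are look-alikes about, which are no part of the job. Leave any orange look-alike of the shown_tester alone.

How it is judged:
At the end, for the whole second after the job is handed in: Each spare rests in its own formerly empty pocket: within 6 mm of its centre, underside within 3 mm of its floor, upright within 0.06 rad, label to the rack's front within 0.4 rad. The two candles already there are within 12 mm of their start and upright; the loose tester and card box within 20 mm ((horizontal distance between spare_a and pocket_1 below 0.006 m or horizontal distance between spare_a and pocket_2 below 0.006 m or horizontal distance between spare_a and pocket_3 below 0.006 m or horizontal distance between spare_a and pocket_4 below 0.006 m) and z of spare_a in the frame of rack between 0.005 and 0.011 m and angle between each of spare_a, spare_b, shown_jar, shown_tester's own z axis and vertical below 0.06 rad and angle between the x axis of each of spare_a, spare_b and the x axis of rack, either way round below 0.4 rad and x of each of spare_a_label, spare_b_label in the frame of rack below -0.015 m and linear speed of each of spare_a, spare_b below 0.02 m/s and (horizontal distance between spare_b and pocket_1 below 0.006 m or horizontal distance between spare_b and pocket_2 below 0.006 m or horizontal distance between spare_b and pocket_3 below 0.006 m or horizontal distance between spare_b and pocket_4 below 0.006 m) and z of spare_b in the frame of rack between 0.005 and 0.011 m and distance of each of shown_jar, shown_tester from where it was at the start of the episode below 0.012 m and distance of each of side_tester, card_box from where it was at the start of the episode below 0.02 m); the robot touches nothing.
It fails at once if a candle already in the rack is lifted, pushed or tipped out of place (more than 12 mm) (distance of any of shown_jar, shown_tester from where it was at the start of the episode above 0.012 m).
It fails at once if a spare candle is tipped by more than about 25 degrees (angle between any of spare_a, spare_b's own z axis and vertical above 0.45 rad).
It fails at once if a spare candle is dropped into the rack (falls faster than 0.4 m/s there: about 1 cm of free fall) ((x of spare_a in the frame of rack between -0.05 and 0.05 m and z of spare_a in the frame of rack below 0.04 m and linear speed of spare_a above 0.4 m/s) or (x of spare_b in the frame of rack between -0.05 and 0.05 m and z of spare_b in the frame of rack below 0.04 m and linear speed of spare_b above 0.4 m/s)).
It fails at once if the loose tester or the card box is moved by more than 20 mm (distance of any of side_tester, card_box from where it was at the start of the episode above 0.02 m).
It also fails if it takes over 58 s, if anything falls off the work surface, if the arm or the gripper's body presses on something with over 40 N, if the wrist force passes 120 N, or if a joint passes its speed limit or range.

ROBOT

A 7-joint arm with a two-finger parallel gripper is mounted at the origin on a cart in front of the work surface, level with it; the furniture and walls round the work are solid. World frame = base frame: x ahead of the robot, y to its left, z up, the work surface at z = 0. Lengths are in m, angles in rad, forces in N, time in s.
With the tool pointing down it reaches from about 0.4 to 0.9 m from the base axis. Payload 5.6 kg.
Tool frame: the origin (TCP) lies midway between the tips of the shut fingers; the grasp point (between the pads) lies 19 mm behind it; z points along the fingers, y is the line along which they close (so a half turn about z gives the same grasp; the last joint's range is limited). The gripper opens to 92 mm and grips with 3 to 60 N. Pads are 20 mm wide; open, the fingers measure 128 mm over their backs; the gripper's body (75 mm by 189 mm) begins 69 mm behind the grasp point.
Start: joints at [-1.226, 0.468, -0.012, 1.603, 0.006, 1.071, -0.056], TCP at [0.246, 0.602, 0.215] pointing down, gripper open.
Joint ranges: [-2.53, 2.53], [-0.31, 2.02], [-1.57, 1.55], [0.28, 2.44], [-1.29, 4.43], [0.15, 1.84], [-2.92, 2.92]. Speed limits (rad/s): [2.57, 2.57, 3.14, 3.14, 3.14, 3.14, 3.14].

INTERFACE

Orientations are given as a 3x3 rotation matrix whose columns are the frame's x, y, z axes.
In Python, from station import env, effector, solver, viewer, workorder, search_frame, tip_of gives the robot as it stands. Calls block until the motion is done:
- env.reach(position, orientation): joint-space move of the TCP to a pose.
- env.movel(position, frame=None, rate=0.15): straight line of the TCP; frame=None keeps the orientation; rate is the mean speed in m/s.
- env.goto_joints(angles): joint-space move.
- effector.release() and effector.grasp(squeeze=None): open the fingers fully, or close them until they stop; squeeze is the grip in N (None keeps the last).
- env.pause(seconds).
- solver.inverse_kinematics(position, orientation): joint angles nearest the present ones, or None.
- env.sense(): the state.
- viewer.read_camera(name): name is "scene" or "top"; returns (picture, depth): 420x560x3 uint8, red, green, blue; 420x560 float32, m along the optical axis (not along the pixel's ray), 0 where there is no reading.
- viewer.camera_info(name): a dict with "intrinsics" (3x3 intrinsics, pixels), "eye" and "rotation" of the camera in the world. Camera axes: x right, y up, looking along -z (the intrinsics and any distortion apply to the point x, -y, -z); pixel columns grow to the right and rows downward; lengths in m; the calibration is good to about 2 mm. A picture is of the moment at which its call begins. camera_info takes no time and is no camera call.
A pose or a line that the arm cannot do raises env.PlanningError and nothing moves.
- workorder.finish_job(): hands the job in; it is judged then, once.
Trained networks look in the newest picture that a camera, given by its name, has taken for a name from the list of things; names that differ only in an ending like _2 or _b are one class to them, and where a whole thing is asked for, a point or a joint stands for the part that bears it (a point fixed in the world has none). Each returns a list of dicts, best first, with "score" (0 to 1); they miss things now and then, are a little off and sometimes report something else, mostly with a low value. They report only what shows in the picture. A call takes as long as a camera call. They do not tell look-alikes from the thing itself.
- search_frame(camera, name): "at" ([x, y, z] in m, in world coordinates, good to about 4 mm: the middle of the surface that is visible of it).
- tip_of(camera, name): "at" ([x, y, z] in m, in world coordinates, good to about 4 mm: a listed point, or the origin of a listed thing).
The state is a dict: "t": time; "joint_positions": joint angles; "joint_velocities": joint speeds; "tau": joint torques, N m; "ee_pos": TCP position; "tcp_rot": TCP orientation; "wrist_force": force on the tool from outside, world axes, zero at the start; "moment": the same for the moment, N m; "gripper_width": finger opening in m; "grasp_force": force on a finger pad.
Only numpy, scipy, OpenCV 4.12 (cv2) and the standard library are available. Lean on these libraries where they do the work, as an engineer would, in place of code of your own. Each camera call takes 0.05 s, during which the arm holds its last target. There are 200 camera calls.

## Working session

There is one attempt and no reset: what is moved stays moved. The work goes in short steps, each a Python script; the robot and the scene stay as the last script left them, time stands still between calls to the robot, and variables do not carry over. Pictures are saved under pics/ and viewed, at most 10 in all, crops included, and the job is handed in when it is done.

```bash
mkdir -p pics
python3 - <<'E'
from station import *
import cv2,numpy as np
for c in ["scene","top"]:
    p,d=viewer.read_camera(c); cv2.imwrite(f"pics/{c}0.png",p[:,:,::-1]); np.save(f"pics/{c}d.npy",d)
    i=viewer.camera_info(c); print(c,np.round(i["intrinsics"],1).tolist(),np.round(i["eye"],3),np.round(i["rotation"],3).tolist(),[k for k in i])
    for n in ["rack","gallery_tray","spare_a","spare_a_label","shown_jar","shown_tester","side_tester","card_box","pocket_1","pocket_2","pocket_3","pocket_4"]:
        print(n,[(np.round(r["at"],3).tolist(),round(r["score"],2)) for r in tip_of(c,n)][:5])
print(env.sense()["t"])
E
```

```text
scene [[484.0, 0.0, 284.1], [0.0, 484.0, 217.9], [0.0, 0.0, 1.0]] [-0.214 -0.828  0.944] [[0.626, 0.52, -0.581], [-0.779, 0.438, -0.448], [0.022, 0.734, 0.679]] ['intrinsics', 'eye', 'rotation']
rack [([0.457, -0.259, 0.0], 0.61), ([0.658, -0.071, 0.022], 0.35)]
gallery_tray [([0.674, -0.016, 0.001], 0.87), ([0.488, -0.142, 0.01], 0.15)]
spare_a [([0.693, 0.047, 0.018], 0.69), ([0.659, -0.072, 0.024], 0.68), ([0.471, -0.221, 0.008], 0.41)]
spare_a_label [([0.624, -0.088, 0.06], 0.68)]
shown_jar [([0.45, -0.294, 0.007], 0.93)]
shown_tester [([0.442, -0.496, 0.0], 0.83)]
side_tester [([0.525, -0.011, 0.001], 0.62)]
card_box [([0.565, -0.514, -0.002], 0.86)]
pocket_1 [([0.487, -0.146, 0.011], 0.86), ([0.45, -0.298, 0.01], 0.73), ([0.472, -0.22, 0.006], 0.6), ([0.434, -0.374, 0.005], 0.58)]
pocket_2 [([0.487, -0.146, 0.011], 0.86), ([0.45, -0.298, 0.01], 0.73), ([0.472, -0.22, 0.006], 0.6), ([0.434, -0.374, 0.005], 0.58)]
pocket_3 [([0.487, -0.146, 0.011], 0.86), ([0.45, -0.298, 0.01], 0.73), ([0.472, -0.22, 0.006], 0.6), ([0.434, -0.374, 0.005], 0.58)]
pocket_4 [([0.487, -0.146, 0.011],
[... 551 characters left out ...]
0.437, -0.497, -0.0], 0.74), ([0.431, -0.374, 0.006], 0.56)]
side_tester [([0.53, -0.017, 0.002], 0.7)]
card_box [([0.57, -0.512, 0.003], 0.66)]
pocket_1 [([0.492, -0.145, 0.008], 0.97), ([0.472, -0.227, 0.007], 0.97), ([0.451, -0.296, 0.006], 0.97), ([0.428, -0.372, 0.004], 0.71)]
pocket_2 [([0.492, -0.145, 0.008], 0.97), ([0.472, -0.227, 0.007], 0.97), ([0.451, -0.296, 0.006], 0.97), ([0.428, -0.372, 0.004], 0.71)]
pocket_3 [([0.492, -0.145, 0.008], 0.97), ([0.472, -0.227, 0.007], 0.97), ([0.451, -0.296, 0.006], 0.97), ([0.428, -0.372, 0.004], 0.71)]
pocket_4 [([0.492, -0.145, 0.008], 0.97), ([0.472, -0.227, 0.007], 0.97), ([0.451, -0.296, 0.006], 0.97), ([0.428, -0.372, 0.004], 0.71)]
1.3
```

View pics/top0.png

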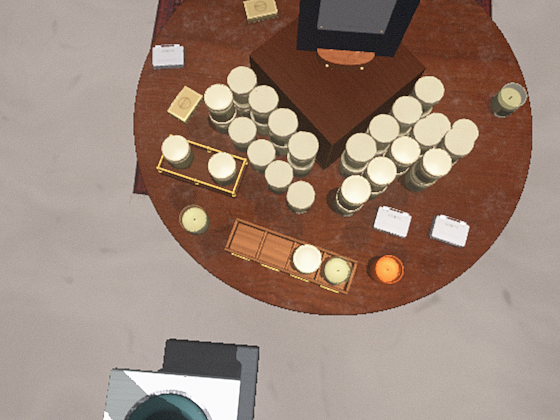

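View pics/scene0.png

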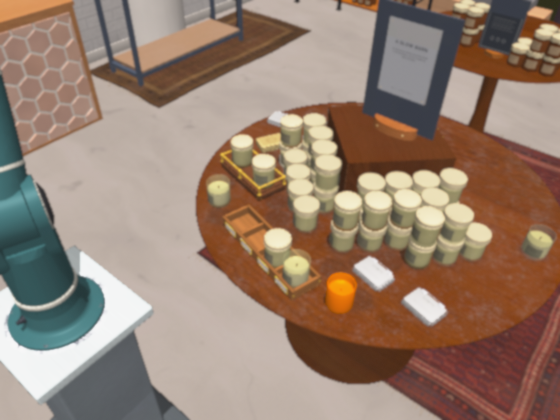

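The top view shows the stock tray at about (202,168), with the spares at (176,151) and (222,167). The rack's two left pockets, (247,238) and (277,247), are empty. The shown jar is at (307,259) and its tester at (338,270).

Things that could be taken for the spares (top-view pixels):
- Display-pile jars, e.g. (242,130), (260,155), (300,195).
- The shown jar at (307,259).
- The orange tester at (388,269), the side tester at (194,219) and the far tester at (511,98).

By the description, I choose the two jars inside the brass rail and check them in a close crop.

```bash
cat > h.py <<'E'
import numpy as np,cv2
from station import *
def cloud(c,d):
    i=viewer.camera_info(c);K=i["intrinsics"];v,u=np.mgrid[:d.shape[0],:d.shape[1]]
    P=np.dstack([(u-K[0,2])/K[0,0]*d,-(v-K[1,2])/K[1,1]*d,-d])
    W=P@np.array(i["rotation"]).T+i["eye"]; W[d==0]=np.nan; return W
def pix(c,X):
    i=viewer.camera_info(c);K=i["intrinsics"];q=(np.asarray(X)-i["eye"])@np.array(i["rotation"])
    return np.array([K[0,0]*q[...,0]/-q[...,2]+K[0,2],K[1,1]*-q[...,1]/-q[...,2]+K[1,2]]).T
def jar(W,xy,ztop,r=.05):
    m=(np.hypot(W[...,0]-xy[0],W[...,1]-xy[1])<r)&(abs(W[...,2]-ztop)<.008)
    p=W[m]; (c,rad)=cv2.minEnclosingCircle((p[:,:2]*1000).astype(np.float32))
    return p.mean(0),np.array(c)/1000,rad,len(p)
E
python3 - <<'E'
from h import *
T={}
for c in ["top","scene"]:
    d=np.load(f"pics/{c}d.npy");W=cloud(c,d);T[c]=W
    for n,xy,z in [("a",(.693,.047),.104),("b",(.656,-.074),.104),("shown",(.451,-.296),.09)]:
        m,cc,r,k=jar(W,xy,z);print(c,n,m.round(4),cc.round(4),round(r,1),k)
    m=(W[...,2]>.024)&(W[...,2]<.042)&(abs(W[...,0]-.46)<.12)&(abs(W[...,1]+.26)<.22)
    p=(W[m][:,:2]*1000).astype(np.float32);print(c,"rackrect",len(p),cv2.minAreaRect(p))
    m=(W[...,2]>.042)&(W[...,2]<.058)&(abs(W[...,0]-.675)<.09)&(abs(W[...,1]+.015)<.13)
    p=(W[m][:,:2]*1000).astype(np.float32);print(c,"trayrect",len(p),cv2.minAreaRect(p))
# height map, 20mm cells, max
W=np.concatenate([T[c].reshape(-1,3) for c in T]);W=W[~np.isnan(W[:,0])]
xs=np.arange(.36,.90,.02);ys=np.arange(.16,-.48,-.02)
print("   y:",*[f"{int(round(y*100)):3d}" for y in ys])
for x in xs[::-1]:
    print(f"{x:.2f}",*[(lambda q:f"{int(q.max()*1000):3d}" if len(q) else " . ")(W[(abs(W[:,0]-x)<.01)&(abs(W[:,1]-y)<.01)][:,2]) for y in ys])
i1=cv2.imread("pics/scene0.png")[125:315,205:340];i2=cv2.imread("pics/top0.png")[120:300,145:365]
a=cv2.resize(i1,None,fx=3.1,fy=3.1,interpolation=cv2.INTER_CUBIC)
cv2.imwrite("pics/crop1.png",a)
E
```

```text
top a [0.6938 0.0459 0.1037] [0.6947 0.0474] 35.4 592
top b [ 0.6586 -0.0726  0.1037] [ 0.6597 -0.0716] 34.6 598
top shown [ 0.4507 -0.2966  0.089 ] [ 0.4466 -0.3026] 41.3 650
top rackrect 1438 ((478.17547607421875, -260.004150390625), (201.67332458496094, 438.2133483886719), 0.2475171983242035)
top trayrect 511 ((702.9767456054688, -28.563720703125), (232.98768615722656, 159.0511474609375), 76.19441986083984)
scene a [0.6906 0.0423 0.1045] [0.6948 0.0431] 36.8 265
scene b [ 0.6554 -0.0767  0.1044] [ 0.6576 -0.0747] 35.4 299
scene shown [ 0.4474 -0.3001  0.0904] [ 0.4537 -0.3046] 40.8 476
scene rackrect 1430 ((477.5150146484375, -259.90057373046875), (439.73974609375, 204.88241577148438), 89.99163055419922)
scene trayrect 381 ((687.6934814453125, -22.764572143554688), (237.9937286376953, 130.6364288330078), 75.36599731445312)
   y:  16  14  12  10   8   6   4   2   0  -2  -4  -6  -8 -10 -12 -14 -16 -18 -20 -22 -24 -26 -28 -30 -32 -34 -36 -38 -40 -42 -44 -46
0.88   7   6   5   5  25  29  27  26  .   .   .   .  170 170 169 199 200 201 200 201 203 200 201 230 230 230 230 231 230 199 201
[... 2845 characters left out ...]
93 -694 -694 -692 -699 -695   5   5   5   5   5   7  31  40  38  38  39  36  32  93  94  94  94  92  85  66  85  38   7  76
0.42 -695 -692 -695 -695 -698 -694 -695 -692 -696   4   5   6   5   7   6   6   5   7  32  40  39  38  93  93  93  85  62  73  86  39   6  76
0.40 -693 -694 -689 -689 -694 -697 -695 -691 -693 -694  -2   5   5   6   5   4   5   6   5   8   6   6  36  38  43  84  84  86  85  38   5   8
0.38 -696 -694 -690 -697 -692 -694 -694 -695 -695 -692 -691 -692   3   4   5   7   5   6   6   7   5   6   8   6   7  33  39  38  38  19   6   7
0.36 -694 -696 -696 -695 -695 -692 -693 -694 -692 -692 -692 -695 -694 -695   4   4   5   7   5   5   6   6   7   5   6   7   4   6   5   5   6   5
```

View pics/crop1.png

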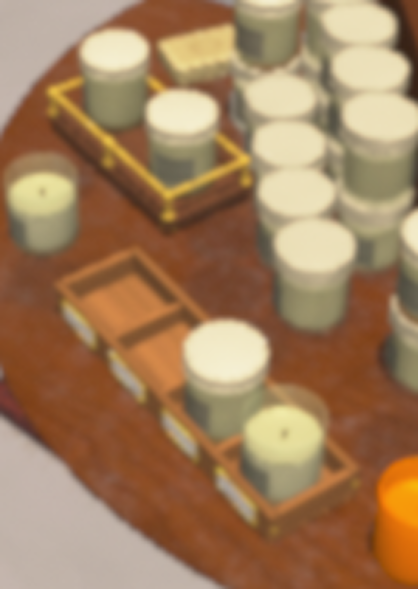

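The crop confirms it: the two lidded jars inside the brass rail are the spares, at about (115,80) and (182,135) in the crop. Jar b's grey label shows, and jar a's is hidden. Next I fit the rack and jar poses precisely and check the IK.

```bash
cat >> h.py <<'E'
def R_of(th): # closing direction at angle th (rad) in world, tool down
    y=np.array([np.cos(th),np.sin(th),0]);z=np.array([0,0,-1.]);return np.column_stack([np.cross(y,z),y,z])
E
python3 - <<'E'
from h import *
from scipy.optimize import minimize
sg=lambda t:1/(1+np.exp(-t/.0008))
for c in ["top","scene"]:
    W=cloud(c,np.load(f"pics/{c}d.npy"))
    for n,xy,z in [("a",(.693,.046),.104),("b",(.658,-.073),.104),("shown",(.450,-.298),.09)]:
        p=W[(np.hypot(W[...,0]-xy[0],W[...,1]-xy[1])<.048)&(W[...,2]>z-.004)&(W[...,2]<z+.006)]
        p=p[np.hypot(p[:,0]-xy[0],p[:,1]-xy[1])<.042]
        f=lambda q:-sg(.0345-np.hypot(p[:,0]-q[0],p[:,1]-q[1])).sum()+200*np.hypot(*(np.array(q)-p[:,:2].mean(0)))
        q=minimize(f,p[:,:2].mean(0),method="Nelder-Mead").x
        print(c,n,"disk",q.round(4),"mean",p[:,:2].mean(0).round(4),"extent mid",((p.max(0)+p.min(0))/2)[:2].round(4),len(p))
    def loc(q,P):
        s,k=np.sin(q[2]),np.cos(q[2]);d=P[:,:2]-q[:2];return d[:,0]*k+d[:,1]*s,-d[:,0]*s+d[:,1]*k
    P=W.reshape(-1,3);P=P[~np.isnan(P[:,0])];q0=[.460,-.2595,-.26]
    lx,ly=loc(q0,P);P=P[(abs(lx)<.065)&(abs(ly)<.18)]
    lx,ly=loc(q0,P);P=P[ly>-.01] # empty half and pocket edges
    hi=(P[:,2]>.024)&(P[:,2]<.042);lo=P[:,2]<.018
    def f(q):
        x,y=loc(q,P);outer=sg(.0445-abs(x))*sg(.162-abs(y))
        inn=sum(sg(.0365-abs(x))*sg(.0365-abs(y-y0)) for y0 in(.1185,.0395,-.0395,-.1185))
        w=outer-inn;return (-w[hi]).sum()+w[lo].sum()
    b=min((minimize(f,np.array(q0)+[dx,dy,da],method="Nelder-Mead",options=dict(xatol=1e-5,fatol=1e-3,initial_simplex=np.array(q0)+[dx,dy,da]+np.vstack([np.zeros(3),np.diag([.003,.003,.03])]))) for dx in(-.004,.004) for dy in(-.004,.004) for da in(-.02,.02)),key=lambda r:r.fun)
    q=b.x;print(c,"rack",q.round(4),b.fun,hi.sum(),lo.sum())
    for y0 in(.1185,.0395,-.0395): print("  pocket",(q[:2]+y0*np.array([-np.sin(q[2]),np.cos(q[2])])).round(4))
d=np.deg2rad
for n,p,th in [("a",(.694,.046,.071),-80),("a",(.694,.046,.2),-80),("a2",(.472,-.223,.18),-37),("a2",(.472,-.223,.057),-37),("b",(.658,-.073,.071),43),("b1",(.492,-.146,.057),10)]:
    for s in(0,180):
        j=solver.inverse_kinematics(p,R_of(d(th+s)));print(n,s,None if j is None else np.round(j,2))
E
```

```text
top a disk [0.6944 0.0463] mean [0.6943 0.0463] extent mid [0.6938 0.0466] 565
top b disk [ 0.6591 -0.0722] mean [ 0.6588 -0.0722] extent mid [ 0.6592 -0.0721] 576
top shown disk [ 0.4509 -0.2963] mean [ 0.4509 -0.2961] extent mid [ 0.4512 -0.2962] 618
top rack [ 0.4622 -0.2579 -0.2655] -512.1515491793139 750 2844
  pocket [ 0.4933 -0.1435]
  pocket [ 0.4726 -0.2197]
  pocket [ 0.4519 -0.296 ]
scene a disk [0.693  0.0443] mean [0.6918 0.0434] extent mid [0.6935 0.0434] 244
scene b disk [ 0.6574 -0.0753] mean [ 0.6571 -0.0757] extent mid [ 0.6574 -0.0765] 273
scene shown disk [ 0.4493 -0.2989] mean [ 0.4486 -0.2993] extent mid [ 0.4497 -0.299 ] 448
scene rack [ 0.462  -0.2598 -0.2567] 44.637599093100846 582 2802
  pocket [ 0.4921 -0.1452]
  pocket [ 0.472  -0.2216]
  pocket [ 0.4519 -0.298 ]
a 0 [-0.57  0.79  0.69  1.61 -0.59  0.96 -1.07]
a 180 [-0.18  0.7   0.1   1.58 -0.08  0.87  1.69]
a 0 [-0.57  0.63  0.7   1.53 -0.43  1.14 -1.18]
a 180 [-0.25  0.56  0.19  1.5  -0.11  1.09  1.72]
a2 0 [-0.34  0.38  0.89  1.99 -0.37  0.94  0.1 ]
a2 180 [ 1.22  0.56 -1.1   1.9   0.57  1.05  2.38]
a2 0 [-0.38  0.71  1.    2.07 -0.83  0.83  0.49]
a2 180 [ 1.07  0.69 -0.89  1.98  0.74  0.83  2.25]
b 0 [-0.21  0.67  0.39  1.69 -0.32  0.84  1.06]
b 180 [-0.71  1.13  1.33  1.72 -1.16  1.29 -1.49]
b1 0 [-0.31  0.55  0.67  2.08 -0.54  0.69  0.89]
b1 180 [-0.69  0.99  1.34  2.1  -1.13  1.11 -1.74]
```

```bash
cat >> h.py <<'E'
D=np.deg2rad
def st(tag=""):
    s=env.sense();print(tag,"t",round(s["t"],2),"p",np.round(s["ee_pos"],4),"F",np.round(s["wrist_force"],1),"M",np.round(s["moment"],2),"w",round(s["gripper_width"],4),"g",round(s["grasp_force"],1));return s
E
python3 - <<'E'
from h import *
R=R_of(D(-80));st()
env.reach([.6937,.0453,.20],R);st("above")
env.movel([.6937,.0453,.072],R,rate=.12);st("down")
effector.grasp(25);st("grip")
env.movel([.6937,.0453,.19],R,rate=.12);st("up")
E
```

```text
t 1.3 p [0.2459 0.6017 0.2146] F [0.4 0.1 0.9] M [-0.03  0.01 -0.02] w 0.0914 g 0.0
above t 3.83 p [0.6936 0.0469 0.1999] F [0.  0.9 0.3] M [0.01 0.14 0.04] w 0.0919 g 0.0
down t 5.05 p [0.6944 0.0452 0.073 ] F [ 0.1 -0.1 -1.1] M [-0.05  0.09  0.  ] w 0.0916 g 0.0
grip t 5.53 p [0.6939 0.0456 0.0724] F [-1.3  0.9  2.8] M [ 0.12  0.3  -0.01] w 0.0679 g 25.0
up t 6.67 p [0.693  0.0454 0.1889] F [ 0.4  0.5 -2.1] M [0.02 0.08 0.01] w 0.0676 g 25.0
```

Run:
```python
from h import *
R=R_of(D(-80+43))
env.reach([.4723,-.2207,.19],R);st("above")
env.movel([.4723,-.2207,.105],R,rate=.12);st("hover")
for c in["scene","top"]:
    p,d=viewer.read_camera(c)
    np.save(f"pics/h_{c}.npy",d)
    print(c,[(np.round(r["at"],3).tolist(),round(r["score"],2)) for r in tip_of(c,"spare_a_label")])
    if c=="scene": s=p
    else: t=p
a=cv2.resize(s[150:330,180:360],None,fx=2.2,fy=2.2,interpolation=cv2.INTER_CUBIC);b=cv2.resize(t[150:330,180:360],None,fx=2.2,fy=2.2,interpolation=cv2.INTER_CUBIC)
cv2.imwrite("pics/hover.png",np.hstack([a,b])[:,:,::-1])
```

```text
above t 7.97 p [ 0.4732 -0.2201  0.19  ] F [ 0.8  0.5 -2.4] M [ 0.    0.06 -0.02] w 0.0678 g 25.0
hover t 8.82 p [ 0.4729 -0.221   0.1055] F [-0.3 -0.1 -2.3] M [-0.07  0.05  0.03] w 0.0681 g 25.0
scene [([0.627, -0.085, 0.058], 0.59)]
top [([0.626, -0.089, 0.059], 0.74)]
```

View pics/hover.png

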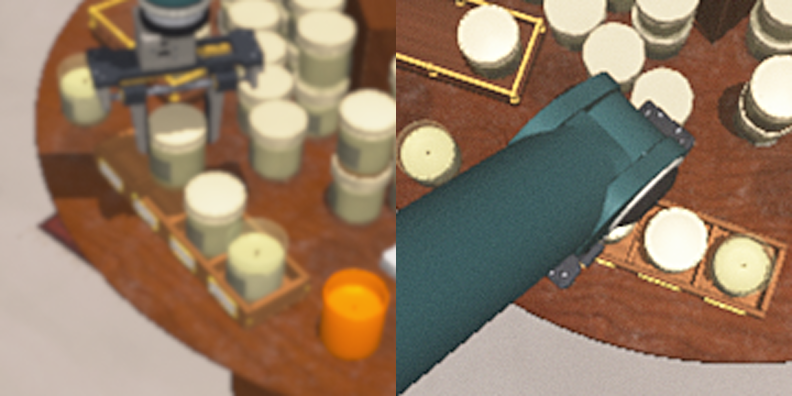

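The held jar hangs over pocket 2, at about (178,150) in the left panel. Its dark label edge is beside the left finger, facing the rack front much like the shown jar's. I now lower it with force watching.

```bash
cat >> h.py <<'E'
def insert(x,y,zfloor,R,lim=6,rate=.04):
    """lower with force watch; spiral round if the rim carries it"""
    offs=[(0,0)]+[(r*np.cos(a),r*np.sin(a)) for r in(.0015,.003) for a in np.arange(8)*np.pi/4]
    f0=env.sense()["wrist_force"];z=env.sense()["ee_pos"][2]
    i=0;ox,oy=0,0
    while z>zfloor-.0005:
        z-=.003 if z>zfloor+.006 else .0015
        env.movel([x+ox,y+oy,z],R,rate=rate);s=env.sense();df=s["wrist_force"]-f0
        if df[2]>lim:
            st(f"contact i{i} z{z:.4f} df{np.round(df,1)}")
            if z<zfloor+.004: return "floor",z,(ox,oy)
            i+=1
            if i>=len(offs): return "fail",z,(ox,oy)
            z+=.004;env.movel([x+ox,y+oy,z],R,rate=rate);ox,oy=offs[i]
            env.movel([x+ox,y+oy,z],R,rate=rate)
    return "end",z,(ox,oy)
E
python3 - <<'E'
from h import *
R=R_of(D(-37))
env.movel([.4723,-.2207,.096],R,rate=.1)
print(insert(.4723,-.2207,.0584,R));st()
E
```

```text
contact i0 z0.0566 df[-5.   2.5 19.6] t 13.03 p [ 0.4726 -0.2208  0.0583] F [-4.4  1.9 16.7] M [0.58 1.32 0.02] w 0.0679 g 25.0
('floor', np.float64(0.05662731714511296), (0, 0))
 t 13.03 p [ 0.4726 -0.2208  0.0583] F [-4.4  1.9 16.7] M [0.58 1.32 0.02] w 0.0679 g 25.0
```

Run:
```python
from h import *
R=R_of(D(-37))
env.movel([.4723,-.2207,.0582],R,rate=.03);st("relax")
effector.release();st("open")
env.movel([.4723,-.2207,.19],R,rate=.15)
Rb=R_of(D(43));env.reach([.6583,-.0738,.20],Rb);st("above b")
for c in["scene","top"]:
    p,d=viewer.read_camera(c);W=cloud(c,d)
    print(c,[(np.round(r["at"],3).tolist(),round(r["score"],2)) for r in tip_of(c,"spare_a_label")],jar(W,(.472,-.221),.09,.04))
    if c=="scene": s=p
a=cv2.resize(s[160:310,190:340],None,fx=4,fy=4,interpolation=cv2.INTER_CUBIC)
cv2.imwrite("pics/placedA.png",a[:,:,::-1])
```

```text
relax t 13.28 p [ 0.4725 -0.2208  0.0583] F [-0.5 -0.7  3.3] M [0.06 0.27 0.  ] w 0.068 g 25.0
open t 13.81 p [ 0.4723 -0.2207  0.0581] F [-0.5 -0.3 -0.2] M [-0.03  0.04  0.02] w 0.092 g 0.0
above b t 15.78 p [ 0.6572 -0.0753  0.1989] F [-0.4 -0.4  0.1] M [-0.01  0.06 -0.02] w 0.0917 g 0.0
scene [([0.628, -0.087, 0.06], 0.68), ([0.472, -0.222, 0.005], 0.47)] (array([ 0.4699975 , -0.22388664,  0.09035441]), array([ 0.47182672, -0.2203326 ]), 36.16646957397461, 430)
top [([0.626, -0.088, 0.058], 0.67)] (array([ 0.47346962, -0.2200998 ,  0.08918717]), array([ 0.47400296, -0.21969997]), 34.31279373168945, 641)
```

View pics/placedA.png

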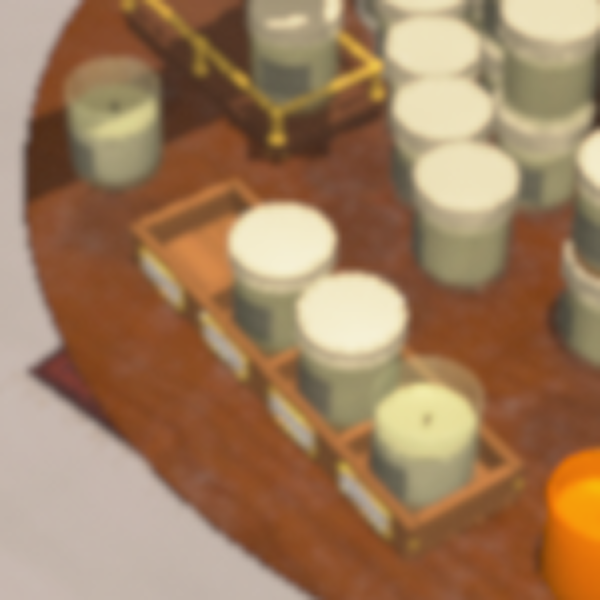

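Jar a sits down in pocket 2 (about (282,290) in the crop). Its label's right edge falls at the same fraction of the jar as on the shown jar, so it faces front. Now for jar b.

Run:
```python
from h import *
R=R_of(D(43));x,y=.6583,-.0738
env.movel([x,y,.072],R,rate=.12);st("down")
effector.grasp(25);s=st("grip")
env.movel([x,y,.19],R,rate=.12);st("up")
R=R_of(D(8));px,py=.4927,-.1443
env.reach([px,py,.19],R);st("above")
env.movel([px,py,.096],R,rate=.12);st("hover")
zf=s["ee_pos"][2]-.014
r=insert(px,py,zf,R);print(zf,r);st()
```

```text
down t 17.19 p [ 0.659  -0.0739  0.0729] F [ 0.9  0.  -0.1] M [ 0.02 -0.03 -0.01] w 0.0921 g 0.0
grip t 17.68 p [ 0.6586 -0.0737  0.0724] F [-0.7  0.7  2.7] M [0.01 0.06 0.04] w 0.0677 g 25.0
up t 18.81 p [ 0.6577 -0.0737  0.189 ] F [-0.5  0.2 -3.3] M [0.02 0.   0.  ] w 0.0677 g 25.0
above t 19.56 p [ 0.4935 -0.1439  0.1902] F [ 0.8  0.3 -2.1] M [-0.01  0.01 -0.01] w 0.0677 g 25.0
hover t 20.49 p [ 0.4934 -0.1445  0.0965] F [-0.4 -0.5 -1.1] M [-0.14  0.02 -0.03] w 0.068 g 25.0
contact i0 z0.0575 df[-1.7  1.8  8.2] t 24.24 p [ 0.4929 -0.1443  0.0583] F [-2.2  1.4  7.1] M [ 0.1   0.68 -0.04] w 0.0679 g 25.0
0.05843531693830946 ('floor', np.float64(0.05748911052523116), (0, 0))
 t 24.24 p [ 0.4929 -0.1443  0.0583] F [-2.2  1.4  7.1] M [ 0.1   0.68 -0.04] w 0.0679 g 25.0
```

Run:
```python
from h import *
R=R_of(D(8));px,py=.4927,-.1443
env.movel([px,py,.0582],R,rate=.03)
effector.release();st("open")
env.movel([px,py,.20],R,rate=.15)
env.reach([.45,.25,.25],R);st("away")
for c in["scene","top"]:
    p,d=viewer.read_camera(c);W=cloud(c,d)
    for n,xy in[("a",(.4723,-.2207)),("b",(.4927,-.1443))]: print(c,n,jar(W,xy,.09,.04))
    for n in["spare_a_label","side_tester","card_box"]: print(n,[(np.round(r["at"],3).tolist(),round(r["score"],2)) for r in tip_of(c,n)])
    if c=="scene": s=p
    else: t=p
a=cv2.resize(s[190:300,205:325],(480,440),interpolation=cv2.INTER_CUBIC);b=cv2.resize(t[200:310,215:295],(320,440),interpolation=cv2.INTER_CUBIC)
cv2.imwrite("pics/final.png",np.hstack([a,b])[:,:,::-1])
```

```text
open t 25.02 p [ 0.4927 -0.1443  0.0582] F [ 0.2 -0.2 -0.3] M [-0.05  0.03  0.02] w 0.0918 g 0.0
away t 27.6 p [0.4505 0.2487 0.2497] F [-0.8 -0.8  0.1] M [-0.05  0.07  0.02] w 0.0919 g 0.0
scene a (array([ 0.4699319 , -0.22390667,  0.09051525]), array([ 0.47449524, -0.22171796]), 36.52143478393555, 428)
scene b (array([ 0.4900285 , -0.14716518,  0.0903188 ]), array([ 0.493099  , -0.14593661]), 36.761226654052734, 394)
spare_a_label [([0.456, -0.136, 0.043], 0.85)]
side_tester [([0.525, -0.011, 0.002], 0.83)]
card_box [([0.568, -0.516, -0.0], 0.67)]
top a (array([ 0.47344204, -0.22007759,  0.08924297]), array([ 0.47383295, -0.2197345 ]), 34.018096923828125, 642)
top b (array([ 0.49380191, -0.14254249,  0.08947437]), array([ 0.49402765, -0.14245609]), 33.94426727294922, 625)
spare_a_label [([0.46, -0.134, 0.045], 0.56)]
side_tester [([0.528, -0.017, 0.002], 0.62), ([0.469, -0.222, 0.008], 0.53)]
card_box [([0.678, -0.014, 0.005], 0.17)]
```

View pics/final.png

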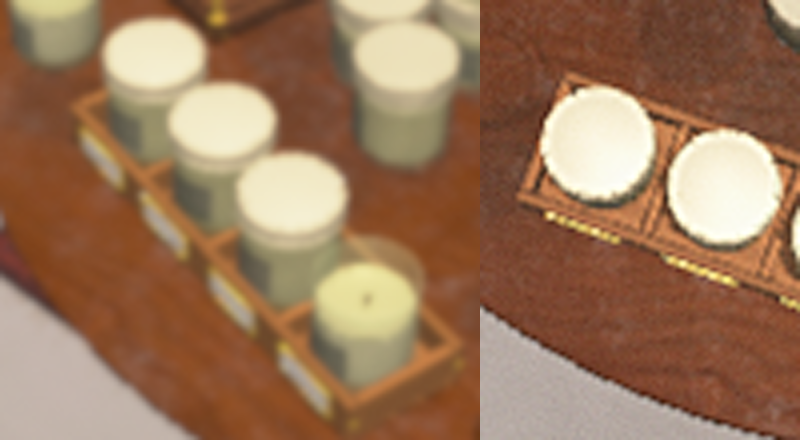

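Both jars stand fully down in the two left pockets, at (155,90) and (222,160) in the left panel. Both labels face front, b's yaw measures about -0.25 against the rack's -0.26, and the neighbours are unmoved.

```bash
python3 -c "
from station import *
print(workorder.finish_job())"
```

```text
the job is handed in; nothing more can be done
None
```

I set the spare jars in pockets 1 and 2, fully down with labels facing the rack's front, disturbed nothing else that I could see, and handed the job in at about 28 s; no verdict was returned.

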